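# Turn the inkstone's lid over against the desk rail and close the inkstone

## Robot

A 6-joint arm with a two-finger parallel gripper is mounted at the origin on the work surface. World frame = base frame: x ahead of the robot, y to its left, z up, the work surface at z = 0. Lengths are in m, angles in rad, forces in N, time in s.
With the tool pointing down it reaches from about 0.35 to 0.975 m from the base axis. Payload 4.9 kg.
Tool frame: the origin (TCP) lies where the fingers leave the gripper's body, on its centre line; the fingertips stand 73 mm ahead of it and the grasp point (between the pads) lies 54 mm ahead of it; z points along the fingers, y is the direction in which the jaws open and shut (so a half turn about z gives the same grasp; the last joint's range is limited). The gripper opens to 85 mm and grips with 20 to 120 N. Pads are 22 mm wide; open, the fingers measure 114 mm over their backs; the gripper's body (76 mm by 85 mm) begins 54 mm behind the grasp point. The pads swing forward as they close: fully open they stand 13 mm farther back than shut.
Start: joints at [1.092, 0.053, 1.613, -0, 1.476, -0.119], TCP at [0.22, 0.585, 0.304] pointing down, gripper open.
Joint ranges: [-3.01, 3.01], [-1.01, 2.22], [0.06, 2.58], [-1.02, 4.17], [0.09, 2.62], [-3.14, 3.14]. Speed limits (rad/s): [2.57, 2.57, 3.14, 3.14, 3.14, 3.14].

## Interface

Orientations are given as a rotation vector (axis times angle).
In Python, from station import monitor, vision, workorder gives the robot as it stands.
- The arm moves only by the tool arm_command, never from a script. Its argument "rows" is text: rows parted by semicolons, each of 6 numbers parted by spaces: the shift along the world's x, y, z in mm, then the turn, a rotation vector about the world's x, y, z in degrees. In form: tx ty tz wx wy wz; .... A call has 1 to 12 rows; each row is the pose to reach, as a shift and turn from the pose measured when the call began; what a row does not reach only later rows make up. A row lasts 1/8 s, in which the tool goes at most 62.5 mm and 10.7 degrees, less where a joint would pass 70% of its speed; a pose out of reach is approached as far as the arm can. A call with a gripper value outside its range is refused whole. "jaw" is the opening, from 0 (shut) to 1 (fully open), set as the call begins (left out, the last holds). The fingers move at their own pace and stop on an object; "squeeze" is the grip in N (left out, the last holds). Time passes only in rows, so rows that repeat a pose let the fingers close. It gives the time, the measured TCP pose, the force and the opening at its end, in the units of the state.
- monitor.get_obs(): the state, without advancing time (a new reading comes with each control period).
- vision.get_image(name): name is "scene" or "side" or "wrist"; returns a dict with "frame" (420x560x3 uint8, red, green, blue), "vfov" (degrees; the focal length in pixels is half the picture's height over the tangent of half this angle, whatever the lens; pixels are square), "cx", "cy" (the principal point, pixels), "R" (3x3) and "t" (3): a world point X has camera coordinates R X + t; the wrist camera has in their place "T_tool_cam" (4x4, takes a point from camera to tool coordinates, whose origin is the TCP and whose axes are the flange's). Camera axes: x right, y down, z forward; pixel columns grow to the right and rows downward; lengths in m; the calibration is good to about 2 mm. A picture is of the moment at which its call begins: read the wrist's pose just before it. There is no depth.
- workorder.finish_job(): hands the job in, once; it reports no verdict.
The state is a dict: "t": time; "q": joint angles; "dq": joint speeds; "effort": joint torques, N m; "tool_pos": TCP position; "tool_rot": TCP orientation; "contact_force": force on the tool from outside, world axes, zero at the start; "wrist_torque": the same for the moment, N m; "opening": finger opening in m.
Only numpy, scipy, OpenCV 4.12 (cv2) and the standard library are available. Lean on these libraries where they do the work, as an engineer would, in place of code of your own. Each camera call takes 0.05 s, during which the arm holds its last target. There are 200 camera calls.

## Task

Close up the inkstone: first lay the ink stick that lies across it lengthwise on the blue ceramic ink rest, between its white end lips, and let go. The inkstone's lid lies upside down on the desk: stand it up on one of its short ends so that it leans by itself against the wooden rail, at more than 45 degrees, then tip it on over so that its brass-lined outer face is up, and lay it on the inkstone with its pale plug down in the well. Do not disturb the ink bottle, the jar or the seal.

Things in the scene. Friction and masses are not known exactly. Their poses are not given: they have to be found in the camera images.
- stick: Black ink stick with a gold and a red band, 90 (x) x 18 (y) x 12 (z) mm bar, 30 g. Origin: centre of its underside; x along its length. It starts lying across the two long rims of the inkstone, roughly crosswise, underside 24 mm above the desk.
- rest: Blue glazed ink rest, fixed to the desk: block 126 (x, long) x 40 (y) x 18 (z) mm, flat top at z = 18 mm, with a white lip 7 mm wide and 4 mm high along each short end (112 mm clear between them); nothing along the long sides. Origin: centre of its underside.
- stone: Inkstone, dark grey slate, 112 (x, long) x 54 (y) x 24 (z) mm, loose, about 0.5 kg. In its top is a well 96 x 38 mm, 6 mm deep, within rims 8 mm wide. The closed lid lies on the rims, overhanging 4 mm all round, its plug in the well with 4 mm of play each way; either end may come first. Origin: centre of its underside, z up.
- lid: Inkstone lid, wood, about 90 g: plate 120 (x, long) x 62 (y) x 10 mm, dark outer face with a flush brass rectangle; on the other face a centred pale plug 88 x 30 mm, 5 mm high. Origin: centre of the OUTER face; z points from it to the plug: up at the start (upside down, outer face on the desk), down at the end. Closed, its origin is 34 mm above the inkstone's underside.
- rail: Wooden stop rail with brass stripes, fixed to the desk: 36 (x) x 260 (y, long) x 62 (z) mm upright block with plain vertical faces. Origin: centre of its underside; its -x face, 18 mm from the origin, looks towards the robot. The lid starts on that side, and is longer than the rail is high: a lid stood against it leans on its upper front edge and sticks out above it.
- ink_bottle: Black ink bottle with plain red band, 52 mm diameter, 130 mm high, bystander. Origin: centre of its underside.
- jar: White jar, 44 mm diameter, 60 mm high, bystander. Origin: centre of its underside.
- seal: Reddish stone seal, upright block 26 x 26 x 60 mm, bystander. Origin: centre of its underside.
Not all that is in view belongs to the job. Of the things like the stick, leave any that is green, orange or turquoise; of the rest the larger one is meant.

How it is judged:
On the way, in this order (a step that is already met when the one before it is completed fails the run):
1. the ink stick lies lengthwise on the ink rest, let go (x of stick in the frame of rest between -0.013 and 0.013 m and y of stick in the frame of rest between -0.012 and 0.012 m and z of stick in the frame of rest between 0.015 and 0.0225 m and angle between the x axis of stick and the x axis of rest, either way round below 0.2 rad and contact force between stick and the fingers below 0.05 N and linear speed of stick below 0.02 m/s), for 0.2 s.
2. the lid, let go, leans by itself on the rail, tilted more than 45 degrees (angle between lid's own z axis and vertical between 0.785 and 1.9 rad and angle between the y axis of lid and the z axis of rail, either way round above 1.2 rad and contact force between lid and rail above 0.02 N and contact force between lid and the fingers below 0.05 N and linear speed of lid below 0.03 m/s), for 0.2 s.
3. the lid lies flat the other way up, outer face up (angle between lid's own z axis and vertical above 2.95 rad), for 0.2 s.
At the end, for the whole second after the job is handed in: Lid outer face up on the inkstone, plug in the well (centres within 8 mm, axes within 0.2 rad, level within 0.08 rad, outer face 31 to 36.2 mm above the stone's underside); ink stick flat on the rest (within 13 mm along, 12 mm across, 0.2 rad); both at rest, let go (all of step 1 and z of lid in the frame of stone between 0.031 and 0.0362 m and horizontal distance between lid and stone below 0.008 m and angle between the x axis of lid and the x axis of stone, either way round below 0.2 rad and angle between lid's own z axis and vertical above 3.06 rad and linear speed of lid below 0.02 m/s); the robot touches nothing.
It fails at once if the ink bottle is moved more than 30 mm (distance of ink_bottle from where it was at the start of the episode above 0.03 m).
It fails at once if the white jar is moved more than 30 mm (distance of jar from where it was at the start of the episode above 0.03 m).
It fails at once if the stone seal is moved more than 30 mm (distance of seal from where it was at the start of the episode above 0.03 m).
It also fails if it takes over 72 s, if anything falls off the work surface, if the arm or the gripper's body presses on something with over 40 N, if the wrist force passes 120 N, or if a joint passes its speed limit or range.

## Working session

There is one attempt and no reset: what is moved stays moved. The work goes in short steps, Python scripts to look and compute and a tool call to move; the robot and the scene stay as the last step left them, time stands still between calls to the robot, and variables do not carry over. Pictures are saved under pics/ and viewed, about 8 in all and at most 12, crops included, and the job is handed in when it is done.

Besides the shell and the picture viewer there is one more tool, called after "Request:" by a JSON object that holds its "name" and its "arguments", one argument or row to a line. arm_command: Moves the arm, as the interface text tells. Its arguments: {"type":"object","properties":{"rows":{"type":"string"},"jaw":{"type":"number"},"squeeze":{"type":"number"}},"required":["rows"]}

```bash
ls; mkdir -p pics
cat > h.py <<'E'
import numpy as np, cv2
from station import monitor, vision, workorder
from scipy.spatial.transform import Rotation as Ro
def get(name):
    o=monitor.get_obs(); d=vision.get_image(name); f=d['frame']
    F=f.shape[0]/2/np.tan(np.radians(d['vfov'])/2)
    if 'R' in d: R=np.array(d['R']);t=np.array(d['t']); C=-R.T@t; A=R.T
    else:
        T=np.array(d['T_tool_cam']); Rt=Ro.from_rotvec(o['tool_rot']).as_matrix()
        A=Rt@T[:3,:3]; C=Rt@T[:3,3]+np.array(o['tool_pos'])
    return dict(f=f,F=F,cx=d['cx'],cy=d['cy'],A=A,C=C)
def save(c,n): cv2.imwrite('pics/'+n,c['f'][:,:,::-1])
def ray(c,u,v): 
    return c['A']@np.array([(u-c['cx'])/c['F'],(v-c['cy'])/c['F'],1.])
def pt(c,u,v,z):
    r=ray(c,u,v); return c['C']+r*(z-c['C'][2])/r[2]
def proj(c,X):
    p=c['A'].T@(np.array(X)-c['C']); return c['F']*p[:2]/p[2]+[c['cx'],c['cy']]
E
python3 - <<'E'
from h import *
import pickle
S={}
for n in('scene','side','wrist'):
    S[n]=get(n); save(S[n],n+'0.png'); c=S[n]; print(n,c['F'],c['cx'],c['cy'],c['C'].round(3),c['A'][:,2].round(3))
pickle.dump(S,open('s0.pkl','wb'))
a=np.hstack([S['scene']['f'],S['side']['f']])
print(monitor.get_obs())
E
```

```text
pics
scene 473.40091699569996 276.14011112209937 208.85628629824575 [ 1.196 -0.021  1.062] [-0.538  0.013 -0.843]
side 392.2161582721429 279.54564708577027 205.68134625554362 [ 0.242 -0.757  0.549] [ 0.317  0.804 -0.503]
wrist 322.65572909012326 281.63529665309153 204.76301362626376 [0.143 0.614 0.372] [ 0.296 -0.113 -0.948]
{'t': 0.15, 'q': array([ 1.09202553e+00,  5.32160311e-02,  1.61399686e+00, -2.62097020e-05,
        1.47600700e+00, -1.19014395e-01]), 'dq': array([ 0.00031463, -0.00221869, -0.00115122, -0.00070654,  0.00271885,
       -0.00245146]), 'effort': array([ 7.75976350e-04, -3.94241881e+01, -3.70723379e+01, -1.54130867e-04,
        4.68603568e-03,  4.32935224e-05]), 'tool_pos': array([0.21986603, 0.58464513, 0.30292772]), 'tool_rot': array([-5.61976229e-01, -3.09045746e+00,  2.45445022e-03]), 'contact_force': array([ 0.52370645, -0.12005248,  0.14448504]), 'wrist_torque': array([ 0.00051351,  0.01148194, -0.05001483]), 'opening': 0.0853419457783031}
```

View pics/scene0.png

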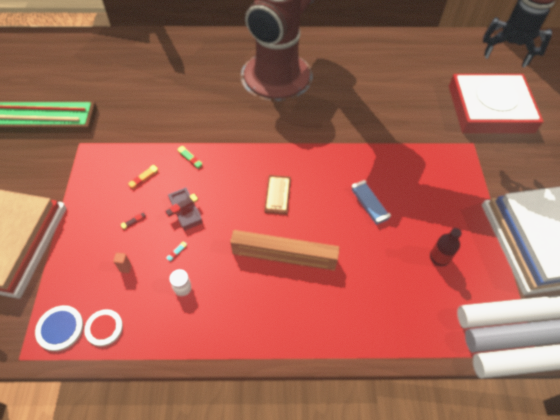

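View pics/side0.png

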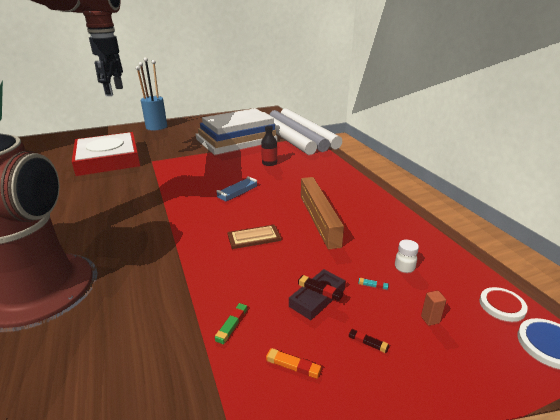

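Scene view: the stone with the stick across it is at about (184,207), the lid at (277,195), rail (285,250), rest (370,202), bottle (445,247), jar (180,283) and seal (121,261). The smaller dark stick at (133,220) is a decoy.

Run:
```python
from h import *
import pickle
S=pickle.load(open('s0.pkl','rb'))
c=S['scene']
hsv=cv2.cvtColor(c['f'],cv2.COLOR_RGB2HSV)
h,s,v=cv2.split(hsv)
red=((h<6)|(h>174))&(s>200)&(v>120)
m=(~red).astype(np.uint8); m[:150]=0; m[350:]=0; m[:,:90]=0;m[:,470:]=0
n,l,st,ce=cv2.connectedComponentsWithStats(m)
for i in range(1,n):
    if st[i,4]<40: continue
    k,_=cv2.findContours((l==i).astype(np.uint8),0,2)
    r=cv2.minAreaRect(k[0]); b=cv2.boxPoints(r)
    print(ce[i].round(1),st[i,4],'ctr z0',pt(c,*ce[i],0).round(3),'box@z.01',[pt(c,*p,0.01)[:2].round(3).tolist() for p in b])
z=c['f'][150:310,100:420]; cv2.imwrite('pics/z1.png',cv2.resize(z,(800,400),interpolation=cv2.INTER_CUBIC)[:,:,::-1])
```

```text
[279.5 249.5] 76000 ctr z0 [0.64  0.003 0.   ] box@z.01 [[0.324, -0.532], [0.326, 0.553], [0.896, 0.422], [0.891, -0.419]]
```

View pics/z1.png

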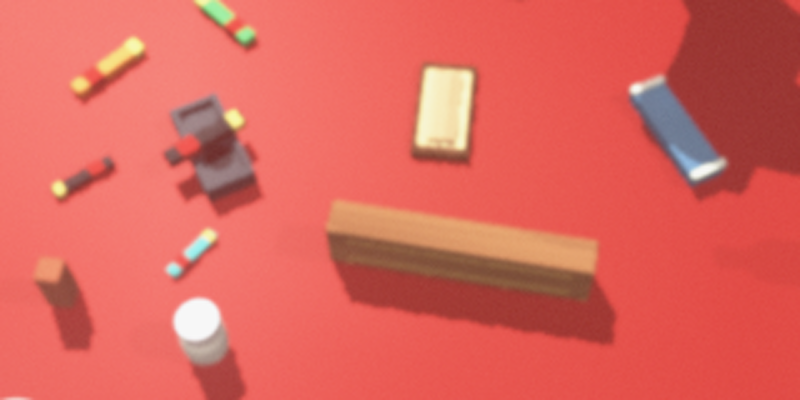

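Run:
```python
from h import *
import pickle
S=pickle.load(open('s0.pkl','rb'))
c=S['scene']
def show(n,P,z):
    Q=np.array([pt(c,100+(x-.75)/2.5,150+(y-.75)/2.5,z)[:2] for x,y in P]); print(n,Q.round(3).tolist(),'mean',Q.mean(0).round(4))
    for i in range(len(Q)):
        d=Q[(i+1)%len(Q)]-Q[i]; print('   ',np.hypot(*d).round(3),np.degrees(np.arctan2(d[1],d[0])).round(1))
show('stone',[(172,103),(215,97),(253,180),(210,197)],.024)
show('lid',[(422,65),(477,68),(468,160),(413,157)],.010)
show('rest',[(630,90),(663,77),(725,160),(692,175)],.022)
show('rail',[(335,203),(597,240),(592,270),(328,232)],.062)
show('stick',[(165,157),(238,118)],.036)
show('jar',[(197,320)],.06)
show('seal',[(52,270)],.06)
```

```text
stone [[0.476, -0.29], [0.469, -0.245], [0.572, -0.197], [0.592, -0.239]] mean [ 0.5272 -0.2425]
    0.046 99.7
    0.114 25.0
    0.046 -64.6
    0.127 -156.1
lid [[0.416, -0.024], [0.42, 0.036], [0.54, 0.024], [0.536, -0.034]] mean [0.4782 0.0006]
    0.061 86.0
    0.12 -6.0
    0.058 -93.9
    0.12 175.5
rest [[0.459, 0.2], [0.442, 0.238], [0.548, 0.29], [0.566, 0.254]] mean [0.5038 0.2454]
    0.041 114.6
    0.119 26.4
    0.041 -63.7
    0.12 -153.4
rail [[0.621, -0.109], [0.663, 0.143], [0.695, 0.136], [0.653, -0.114]] mean [0.658  0.0141]
    0.255 80.6
    0.033 -12.9
    0.253 -99.4
    0.032 170.3
stick [[0.552, -0.286], [0.504, -0.216]] mean [ 0.5277 -0.2511]
    0.085 124.2
    0.085 -55.8
jar [[0.743, -0.23]] mean [ 0.7432 -0.2304]
    0.0 0.0
seal [[0.692, -0.371]] mean [ 0.6916 -0.3714]
    0.0 0.0
```

Request:
{"name": "arm_command", "arguments": {
  "rows": "308 -836 -60 0 0 -35;308 -836 -60 0 0 -35;308 -836 -60 0 0 -35;308 -836 -60 0 0 -35;308 -836 -60 0 0 -35;308 -836 -60 0 0 -35;308 -836 -60 0 0 -35;308 -836 -60 0 0 -35;308 -836 -60 0 0 -35;308 -836 -60 0 0 -35;308 -836 -60 0 0 -35;308 -836 -60 0 0 -35",
  "jaw": 0.6
}}

```text
t: 1.65
tool_pos: [0.4787, -0.1194, 0.2525]
tool_rot: [-1.466, -2.778, 0.002]
contact_force: [0.8, 0.7, -0.1]
opening: 0.0514
```

Request:
{"name": "arm_command", "arguments": {
  "rows": "49 -132 -12 0 0 0;49 -132 -12 0 0 0;49 -132 -12 0 0 0;49 -132 -12 0 0 0;49 -132 -12 0 0 0"
}}

```text
t: 2.28
tool_pos: [0.5274, -0.25, 0.2404]
tool_rot: [-1.464, -2.778, 0.001]
contact_force: [0.3, -0.3, -0.1]
opening: 0.0509
```

Run:
```python
from h import *
import pickle
c=get('wrist'); save(c,'w1.png'); pickle.dump(c,open('w1.pkl','wb'))
o=monitor.get_obs(); print(o['tool_pos'],o['tool_rot'],c['C'],c['A'][:,2])
```

```text
[ 0.52750492 -0.24980956  0.24064777] [-1.46379574e+00 -2.77889083e+00  1.05475639e-03] [ 0.48130145 -0.18237434  0.31007297] [ 0.1777454  -0.26207881 -0.94853638]
```

View pics/w1.png

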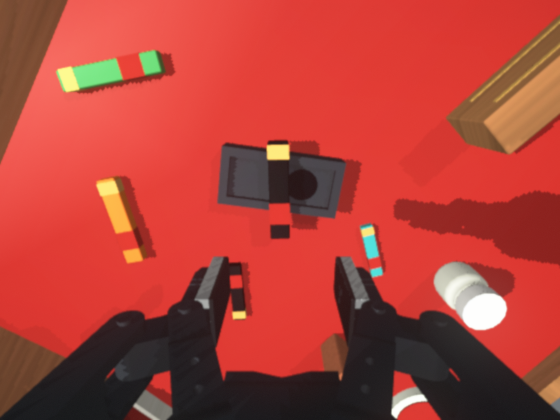

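Close view: the stick's top runs from (278,141) to (280,238), and the stone's top corners are near (224,144), (345,159), (335,212) and (221,201).

Run:
```python
from h import *
import pickle
c=pickle.load(open('w1.pkl','rb'))
def show(n,P,z):
    Q=np.array([pt(c,x,y,z)[:2] for x,y in P]); print(n,Q.round(4).tolist(),'mean',Q.mean(0).round(4))
    for i in range(len(Q)):
        d=Q[(i+1)%len(Q)]-Q[i]; print('   ',np.hypot(*d).round(3),np.degrees(np.arctan2(d[1],d[0])).round(1))
show('stick',[(278,141),(280,238)],.036)
show('stickedges',[(268,190),(291,190)],.036)
show('stone',[(224,144),(345,159),(335,212),(221,201)],.024)
show('jar',[(483,308)],.06)
R=Ro.from_rotvec(monitor.get_obs()['tool_rot']).as_matrix(); print('tool y',np.degrees(np.arctan2(R[1,1],R[0,1])))
```

```text
stick [[0.4982, -0.2133], [0.5498, -0.2858]] mean [ 0.524  -0.2495]
    0.089 -54.6
    0.089 125.4
stickedges [[0.515, -0.2536], [0.5317, -0.2421]] mean [ 0.5233 -0.2478]
    0.02 34.5
    0.02 -145.5
stone [[0.4612, -0.2436], [0.5572, -0.1939], [0.5804, -0.2389], [0.4863, -0.2903]] mean [ 0.5213 -0.2417]
    0.108 27.4
    0.051 -62.7
    0.107 -151.3
    0.053 118.2
jar [[0.7361, -0.2293]] mean [ 0.7361 -0.2293]
    0.0 0.0
tool y 34.44348722900423
```

Request:
{"name": "arm_command", "arguments": {
  "rows": "-2 0 -60 0 0 0;-2 0 -110 0 0 0;-2 0 -135 0 0 0;-2 0 -144 0 0 0;-2 0 -144 0 0 0;-2 0 -144 0 0 0",
  "jaw": 0.45
}}

```text
t: 3.08
tool_pos: [0.5266, -0.2501, 0.0987]
tool_rot: [1.462, 2.778, -0.001]
contact_force: [0.3, -0.5, 0.2]
opening: 0.0385
```

Request:
{"name": "arm_command", "arguments": {
  "rows": "0 0 0 0 0 0;0 0 0 0 0 0;0 0 0 0 0 0;0 0 0 0 0 0;0 0 0 0 0 0;0 0 0 0 0 0",
  "jaw": 0,
  "squeeze": 30
}}

```text
t: 3.82
tool_pos: [0.5276, -0.2507, 0.1006]
tool_rot: [1.461, 2.775, -0.002]
contact_force: [-1.0, 0.7, 6.4]
opening: 0.017
```

Request:
{"name": "arm_command", "arguments": {
  "rows": "0 0 50 0 0 0;0 40 100 0 0 0;-10 100 140 0 0 20;-25 200 140 0 0 40;-25 300 140 0 0 60;-25 400 140 0 0 81;-25 496 140 0 0 81;-25 496 140 0 0 81;-25 496 140 0 0 81;-25 496 140 0 0 81;-25 496 140 0 0 81;-25 496 140 0 0 81"
}}

```text
t: 5.32
tool_pos: [0.5025, 0.2447, 0.2403]
tool_rot: [-0.69, 3.061, 0.003]
contact_force: [-0.6, 0.1, -1.7]
opening: 0.0172
```

Run:
```python
from h import *
import pickle
c=get('wrist'); save(c,'w2.png'); pickle.dump(c,open('w2.pkl','wb'))
o=monitor.get_obs(); print(o['tool_pos'],o['tool_rot'],o['opening'],o['q'])
```

```text
[0.50263374 0.24435338 0.24034895] [-0.68883776  3.06072797  0.00367846] 0.016315695048019416 [ 0.31862934 -0.05923642  1.8325305   0.00195754  1.36378545 -1.69530209]
```

View pics/w2.png

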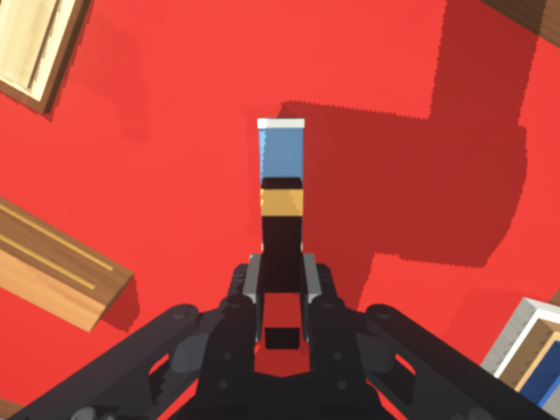

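Rest's far lip outer edge is at (257..304,119); stick ends show at (282,188) and (282,348).

Run:
```python
from h import *
import pickle
c=pickle.load(open('w2.pkl','rb'))
f=c['f'].astype(int)
# blue/white widths per row
for v in (121,124,135,150,165,176):
    r=f[v]; nz=np.where((r[:,2]>100)&(r[:,2]>r[:,0]*0.8))[0]; nz=nz[(nz>230)&(nz<330)]; print(v,nz.min(),nz.max())
L=pt(c,257.5,119,.022);R=pt(c,304.5,119,.022); m=(L+R)/2
print('lip',L,R,m,np.hypot(*(L-R)[:2]),np.degrees(np.arctan2(*(R-L)[[1,0]])))
a=pt(c,260,150,.018);b=pt(c,304,150,.018); print((a+b)/2,np.hypot(*(a-b)[:2]))
d=((a+b)/2-m)[:2]; print(np.degrees(np.arctan2(d[1],d[0])))
o=monitor.get_obs();Rm=Ro.from_rotvec(o['tool_rot']).as_matrix(); print(np.degrees(np.arctan2(Rm[1,1],Rm[0,1])),np.degrees(np.arctan2(Rm[1,0],Rm[0,0])))
ang=np.radians(26)
for an in (25.5,26.4): 
  u=np.array([np.cos(np.radians(an)),np.sin(np.radians(an))]); print('ctr',m[:2]-.063*u*np.sign(u@(m[:2]-o['tool_pos'][:2])), )
g=o['tool_pos']-[0,0,.060]
for z in(.180,.186): 
  p=pt(c,282,188,z);q=pt(c,282,348,z);print('stick',p,q,(p+q)/2,np.hypot(*(p-q)[:2]))
```

```text
121 258 303
124 258 303
135 259 303
150 259 302
165 260 302
176 260 302
lip [0.45466662 0.199498   0.022     ] [0.43724966 0.23613195 0.022     ] [0.44595814 0.21781498 0.022     ] 0.04056349111141073 115.42792178612416
[0.4702847  0.23036243 0.018     ] 0.03969062564278657
27.28433781550431
115.36714759583137 -154.63321509678383
ctr [0.50282102 0.24493718]
ctr [0.50238798 0.24582699]
stick [0.46125894 0.22557836 0.18      ] [0.53607292 0.26119081 0.18      ] [0.49866593 0.24338459 0.18      ] 0.08285757625209861
stick [0.45973502 0.22483498 0.186     ] [0.53108225 0.25879722 0.186     ] [0.49540864 0.2418161  0.186     ] 0.07901810858048483
```

Request:
{"name": "arm_command", "arguments": {
  "rows": "2 1 -60 0 0 0;2 1 -110 0 0 0;2 1 -135 0 0 0;2 1 -143 0 0 0;2 1 -146 0 0 0;2 1 -146 0 0 0;2 1 -146 0 0 0"
}}

```text
t: 6.25
tool_pos: [0.5055, 0.2456, 0.0958]
tool_rot: [-0.688, 3.058, 0.004]
contact_force: [0.0, -0.3, -0.2]
opening: 0.017
```

Request:
{"name": "arm_command", "arguments": {
  "rows": "0 0 0 0 0 0;0 0 0 0 0 0;0 0 0 0 0 0;0 0 0 0 0 0;0 0 30 0 0 0;0 0 80 0 0 0;0 0 140 0 0 0;0 0 140 0 0 0;0 0 140 0 0 0",
  "jaw": 0.5
}}

```text
t: 7.38
tool_pos: [0.5053, 0.2455, 0.2356]
tool_rot: [-0.688, 3.058, 0.004]
contact_force: [0.1, -0.3, -0.3]
opening: 0.0428
```

Run:
```python
from h import *
import pickle
c=get('wrist'); save(c,'w3.png'); pickle.dump(c,open('w3.pkl','wb'))
o=monitor.get_obs(); print(o['tool_pos'],o['tool_rot'],o['opening'],o['q'])
```

```text
[0.50479529 0.24537318 0.23432895] [-0.68874195  3.06063353  0.00367596] 0.04283048732666224 [ 0.31915865 -0.04801842  1.83219025  0.00194677  1.35279418 -1.69474504]
```

View pics/w3.png

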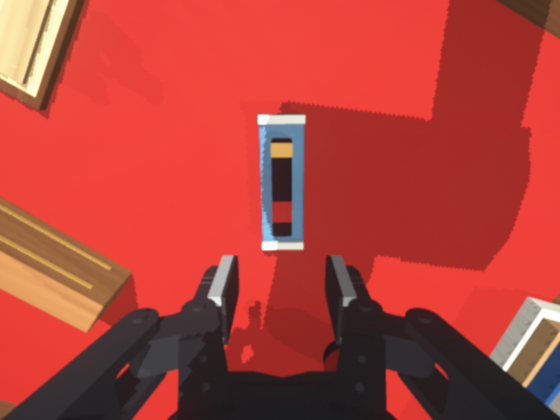

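Run:
```python
from h import *
import pickle
c=pickle.load(open('w3.pkl','rb'))
f=c['f'].astype(int)
print([(v,f[v,282].tolist()) for v in list(range(112,148,2))+list(range(232,254,2))])
a=(pt(c,281.5,115,.022)+pt(c,282.5,249,.022))/2
print('rest',a,np.linalg.norm(pt(c,281.5,115,.022)-pt(c,282.5,249,.022)))
for s in (138,142):
  p,q=pt(c,282,s,.030),pt(c,282,237,.030); d=(p+q)/2-a; print('stick',(p+q)/2,np.linalg.norm(p-q),np.hypot(d[0],d[1]))
```

```text
[(112, [152, 49, 45]), (114, [135, 115, 113]), (116, [224, 224, 209]), (118, [233, 232, 221]), (120, [233, 232, 220]), (122, [230, 230, 219]), (124, [155, 173, 185]), (126, [102, 136, 166]), (128, [103, 137, 168]), (130, [101, 135, 166]), (132, [96, 127, 156]), (134, [94, 123, 151]), (136, [92, 120, 148]), (138, [64, 67, 81]), (140, [52, 31, 32]), (142, [109, 82, 50]), (144, [220, 171, 91]), (146, [224, 176, 94]), (232, [53, 33, 34]), (234, [53, 35, 35]), (236, [70, 77, 94]), (238, [94, 123, 151]), (240, [100, 120, 140]), (242, [169, 168, 156]), (244, [229, 229, 216]), (246, [232, 231, 219]), (248, [227, 221, 205]), (250, [179, 93, 85]), (252, [168, 50, 46])]
rest [0.50239131 0.24505543 0.022     ] 0.12562697193962727
stick [0.5032059  0.24538581 0.03      ] 0.09102311116169334 0.000879038465470771
stick [0.50470981 0.24610034 0.03      ] 0.08769305561114756 0.002543090760663486
```

Stick is down on the rest, within 3 mm of its centre and aligned. Next I look at the lid from above.

Request:
{"name": "arm_command", "arguments": {
  "rows": "-5 -62 15 0 0 -10;-5 -124 15 0 0 -20;-5 -186 15 0 0 -31;-5 -245 15 0 0 -31;-5 -245 15 0 0 -31;-5 -245 15 0 0 -31;-5 -245 15 0 0 -31",
  "jaw": 1
}}

```text
t: 8.3
tool_pos: [0.4995, 0.0016, 0.2483]
tool_rot: [0.151, 3.135, 0.002]
contact_force: [0.4, 0.6, 0.4]
opening: 0.0851
```

Run:
```python
from h import *
import pickle
c=get('wrist'); save(c,'w4.png'); pickle.dump(c,open('w4.pkl','wb'))
o=monitor.get_obs(); print(o['tool_pos'],o['tool_rot'],o['opening'],o['q'])
```

```text
[0.49958279 0.00168364 0.24860227] [1.50723471e-01 3.13444490e+00 2.11773678e-03] 0.08550806644818208 [-1.46412070e-01 -2.15304742e-01  1.95875121e+00  1.71589169e-03
  1.39477074e+00 -1.62140770e+00]
```

View pics/w4.png

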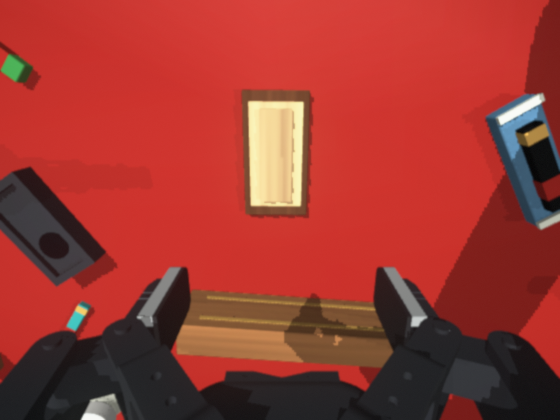

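Run:
```python
from h import *
import pickle
c=pickle.load(open('w4.pkl','rb'))
f=c['f'].astype(int)
for u in (210,250,360): print(u,[(v,*f[v,u].tolist()) for v in range(286,362,3)])
def show(n,P,z):
    Q=np.array([pt(c,x,y,z)[:2] for x,y in P]); print(n,Q.round(4).tolist(),'mean',Q.mean(0).round(4))
    for i in range(len(Q)):
        d=Q[(i+1)%len(Q)]-Q[i]; print('   ',np.hypot(*d).round(3),np.degrees(np.arctan2(d[1],d[0])).round(1))
show('lid',[(242,91),(310,92),(306,215),(247,214)],.010)
show('rest',[(491,112),(542,95)],.022)
```

```text
210 [(286, 204, 52, 45), (289, 195, 52, 43), (292, 129, 83, 52), (295, 137, 96, 55), (298, 161, 117, 64), (301, 121, 80, 51), (304, 131, 87, 55), (307, 130, 86, 53), (310, 131, 88, 53), (313, 129, 86, 54), (316, 151, 113, 61), (319, 157, 114, 62), (322, 128, 87, 53), (325, 132, 89, 54), (328, 203, 137, 84), (331, 194, 131, 80), (334, 192, 129, 80), (337, 180, 121, 74), (340, 176, 118, 73), (343, 180, 121, 74), (346, 173, 116, 71), (349, 167, 112, 69), (352, 168, 112, 69), (355, 167, 106, 66), (358, 197, 52, 44), (361, 199, 51, 43)]
250 [(286, 204, 52, 45), (289, 203, 51, 45), (292, 194, 53, 43), (295, 129, 83, 51), (298, 141, 99, 57), (301, 157, 115, 63), (304, 125, 83, 51), (307, 130, 86, 53), (310, 128, 85, 53), (313, 129, 87, 53), (316, 127, 85, 52), (319, 151, 114, 60), (322, 155, 111, 62), (325, 127, 86, 52), (328, 132, 89, 54), (331, 199, 134, 82), (334, 195, 131, 80), (337, 196, 133, 81), (340, 182, 121, 75), (343, 179, 119, 74), (346, 185, 124, 76), (349, 177, 118, 73), (352, 170, 115, 71), (355, 173, 115, 71), (358, 174, 97, 62), (361, 199, 51, 43)]
360 [(286, 203, 50, 44), (289, 203, 50, 43), (292, 202, 49, 43), (295, 202, 49, 42), (298, 202, 49, 42), (301, 158, 66, 46), (304, 121, 80, 50), (307, 166, 126, 65), (310, 129, 88, 53), (313, 121, 81, 50), (316, 118, 79, 48), (319, 123, 83, 51), (322, 126, 84, 52), (325, 121, 83, 50), (328, 98, 74, 39), (331, 74, 49, 30), (334, 71, 48, 30), (337, 91, 61, 38), (340, 125, 84, 52), (343, 127, 85, 52), (346, 121, 82, 50), (349, 123, 83, 51), (352, 127, 86, 53), (355, 123, 83, 51), (358, 122, 82, 50), (361, 121, 83, 50)]
lid [[0.4104, -0.0251], [0.4171, 0.0357], [0.5346, 0.0236], [0.5278, -0.036]] mean [ 4.725e-01 -4.000e-04]
    0.061 83.7
    0.118 -5.9
    0.06 -96.6
    0.118 174.7
rest [[0.4491, 0.1925], [0.4389, 0.2351]] mean [0.444  0.2138]
    0.044 103.4
    0.044 -76.6
```

Run:
```python
from h import *
import pickle
c=pickle.load(open('w4.pkl','rb'))
for z,P in ((0,[(210,291),(250,293.5),(360,300.5)]),(.062,[(210,327),(250,329.5)]),(.062,[(210,357),(250,359)])):
    Q=np.array([pt(c,*p,z)[:2] for p in P]); d=Q[-1]-Q[0]; print(z,Q.round(4).tolist(),np.degrees(np.arctan2(d[1],d[0])))
    print('x at y=0',Q[0,0]-Q[0,1]*d[0]/d[1])
```

```text
0 [[0.6202, -0.0917], [0.6279, -0.0466], [0.6496, 0.0786]] 80.21414879765838
x at y=0 0.636034870058621
0.062 [[0.6203, -0.0786], [0.6269, -0.0408]] 80.07540008587408
x at y=0 0.6340480482355958
0.062 [[0.656, -0.0846], [0.6623, -0.0453]] 80.80400998426971
x at y=0 0.6696839281759958
```

Request:
{"name": "arm_command", "arguments": {
  "rows": "15 -4 -60 1 5 0;31 -8 -110 1 10 0;31 -8 -150 1 10 0;31 -8 -170 1 10 0;31 -8 -176 1 10 0;31 -8 -176 1 10 0;31 -8 -176 1 10 0",
  "jaw": 1
}}

```text
t: 9.22
tool_pos: [0.5318, -0.0064, 0.0746]
tool_rot: [-0.143, -2.97, -0.015]
contact_force: [0.2, -0.2, 0.0]
opening: 0.0856
```

Request:
{"name": "arm_command", "arguments": {
  "rows": "0 0 0 0 0 0;0 0 0 0 0 0;0 0 0 0 0 0;0 0 0 0 0 0;0 0 0 0 0 0;0 0 0 0 0 0",
  "jaw": 0,
  "squeeze": 60
}}

```text
t: 9.98
tool_pos: [0.5379, -0.0086, 0.0823]
tool_rot: [-0.143, -2.984, -0.008]
contact_force: [2.6, -5.0, 20.8]
opening: 0.0065
```

The jaws closed above the plate because the open tips stand farther back. I lift, open to about 72 mm and re-measure the lid.

Request:
{"name": "arm_command", "arguments": {
  "rows": "0 0 20 0 0 0;-10 2 60 0 -4 0;-30 5 120 -1 -9 0;-38 10 166 -1 -9.5 0;-38 10 166 -1 -9.5 0;-38 10 166 -1 -9.5 0",
  "jaw": 0.85
}}

```text
t: 10.72
tool_pos: [0.4996, 0.0015, 0.2481]
tool_rot: [0.15, 3.126, -0.007]
contact_force: [0.1, -0.5, -2.1]
opening: 0.0724
```

```bash
cat > lid.py <<'E'
from h import *
import sys
def lid(c,z=.010,box=(190,60,370,250)):
    hsv=cv2.cvtColor(c['f'],cv2.COLOR_RGB2HSV);h,s,v=cv2.split(hsv)
    red=((h<6)|(h>174))&(s>170); m=(~red).astype(np.uint8)
    M=np.zeros_like(m); x0,y0,x1,y1=box; M[y0:y1,x0:x1]=m[y0:y1,x0:x1]
    M=cv2.morphologyEx(M,cv2.MORPH_OPEN,np.ones((3,3)))
    k=max(cv2.findContours(M,0,1)[0],key=cv2.contourArea)
    W=np.array([pt(c,*p[0],z)[:2] for p in k],np.float32)*1000
    r=cv2.minAreaRect(W); b=cv2.boxPoints(r)
    e=[b[1]-b[0],b[2]-b[1]]; e=max(e,key=np.linalg.norm)
    print('ctr mm',np.round(r[0],1),'size',np.round(r[1],1),'long axis deg',np.degrees(np.arctan2(e[1],e[0])).round(1),'box',cv2.boundingRect(k))
if __name__=='__main__':
    import pickle
    lid(pickle.load(open('w4.pkl','rb')))
    c=get('wrist'); save(c,'w5.png'); o=monitor.get_obs(); print(o['tool_pos'],o['tool_rot'],o['opening'])
    lid(c)
E
python3 lid.py
```

```text
ctr mm [471.5  -1. ] size [ 61.7 119. ] long axis deg -5.8 box (242, 90, 68, 125)
[0.49927797 0.0014849  0.24694715] [ 0.15028483  3.12800722 -0.00644079] 0.0723444158942326
ctr mm [470.4   2.9] size [119.6  61.8] long axis deg 5.2 box (236, 81, 86, 133)
```

Request:
{"name": "arm_command", "arguments": {
  "rows": "10 2 -60 0 3 4;20 4 -110 0 7 8;29 6 -150 0 10 11;29 6 -168 0 10 11;29 6 -178 0 10 11;29 6 -178 0 10 11;29 6 -178 0 10 11;29 6 -178 0 10 11"
}}

```text
t: 11.78
tool_pos: [0.5291, 0.0073, 0.0705]
tool_rot: [0.144, -2.977, 0.018]
contact_force: [0.2, 0.4, -0.0]
opening: 0.0726
```

Request:
{"name": "arm_command", "arguments": {
  "rows": "0 0 -1 0 0 0;0 0 -1 0 0 0;0 0 -1 0 0 0;0 0 -1 0 0 0;0 0 -1 0 0 0;0 0 -1 0 0 0",
  "jaw": 0,
  "squeeze": 60
}}

```text
t: 12.52
tool_pos: [0.5302, 0.0073, 0.071]
tool_rot: [0.144, -2.979, 0.018]
contact_force: [0.0, -0.2, 6.1]
opening: 0.0596
```

```bash
cat > tl.py <<'E'
from h import *
import json
def T(R,p): M=np.eye(4); M[:3,:3]=R; M[:3,3]=p; return M
def tool(): 
    o=monitor.get_obs(); return T(Ro.from_rotvec(o['tool_rot']).as_matrix(),o['tool_pos'])
def delta(cur,tgt):
    s=(tgt[:3,3]-cur[:3,3])*1000; w=np.degrees(Ro.from_matrix(tgt[:3,:3]@cur[:3,:3].T).as_rotvec()); return np.r_[s,w].round(1)
def rail(yaw=-9.8): a=np.radians(yaw); return np.array([np.cos(a),np.sin(a),0]),np.array([-np.sin(a),np.cos(a),0])
def lean(th,y=0.005,back=0.,up=0.):
    n,t=rail(); th=np.radians(th); z=np.array([0,0,1.])
    x=np.cos(th)*n+np.sin(th)*z; zz=-np.sin(th)*n+np.cos(th)*z
    B=np.array([.635+.172*y,y,0])-(.062/np.tan(th)+back)*n+up*z
    return T(np.c_[x,t,zz],B+.06*x)
E
python3 - <<'E'
from tl import *
a=np.radians(5.2); L=T(np.array([[np.cos(a),-np.sin(a),0],[np.sin(a),np.cos(a),0],[0,0,1]]),[.4725,.0025,0])
c=tool(); TL=np.linalg.inv(c)@L; np.save('TL.npy',TL)
print(TL.round(3), monitor.get_obs()['q'])
for th,b,u in ((68,.06,.05),(68,.02,.01),(68,.003,.002)):
    t=lean(th,0.005,b,u)@np.linalg.inv(TL); print(th,t[:3,3].round(4),t[:3,2].round(2),delta(c,t))
E
```

```text
[[-0.987 -0.005  0.158  0.046]
 [-0.006  1.    -0.005  0.001]
 [-0.158 -0.005 -0.987  0.079]
 [ 0.     0.     0.     1.   ]] [-0.11206459  0.17319626  1.91065302 -0.03977184  1.21266514 -1.76242199]
68 [0.5306 0.0227 0.1859] [ 0.84 -0.15 -0.52] [  0.4  15.4 114.9  -2.7 -68.1 -13.2]
68 [0.57   0.0159 0.1459] [ 0.84 -0.15 -0.52] [ 39.9   8.6  74.9  -2.7 -68.1 -13.2]
68 [0.5868 0.013  0.1379] [ 0.84 -0.15 -0.52] [ 56.6   5.7  66.9  -2.7 -68.1 -13.2]
```

The arm model suggests a large outward tilt is out of reach. I release, regrasp with the tool tilted about 40° inward, and fit the arm geometry from the logged poses.

Request:
{"name": "arm_command", "arguments": {
  "rows": "0 0 0 0 0 0;0 0 0 0 0 0;0 0 0 0 0 0;4 0 25 0 0 0;12 1 50 0 0 0;28 2 50 -1 10 0;40 3 50 -2 20 0;50 4 50 -3 31 0;50 4 50 -3 31 0;50 4 50 -3 31 0;50 4 50 -3 31 0",
  "jaw": 0.85
}}

```text
t: 13.9
tool_pos: [0.5797, 0.0112, 0.122]
tool_rot: [0.119, -2.439, 0.049]
contact_force: [-0.3, -0.4, -0.8]
opening: 0.0725
```

```bash
cat > fk.py <<'E'
import numpy as np
from scipy.optimize import least_squares
D=[((.0532,1.6140,1.4760),(.21987,.58465,.30293)),((-.05924,1.83253,1.36379),(.50263,.24435,.24035)),((-.04802,1.83219,1.35279),(.50480,.24537,.23433)),((-.21530,1.95875,1.39477),(.49958,.00168,.24860)),((.17320,1.91065,1.21267),(.5302,.0073,.071))]
def rz(p): return np.sqrt(p[0]**2+p[1]**2-.0745**2),p[2]
def fk(P,q):
    h,l2,l3,d,a0,e=P; a=q[0];b=a+q[1];s=b+q[2]
    return (a0+l2*np.sin(a)+l3*np.sin(b)+e*np.cos(b)+d*np.sin(s), h+l2*np.cos(a)+l3*np.cos(b)-e*np.sin(b)+d*np.cos(s))
def fit(D):
    r=least_squares(lambda P:np.r_[np.concatenate([np.subtract(fk(P,q),rz(p)) for q,p in D])*1000,(P-[.3,.4,.4,.25,0,0])*np.array([.1,.1,.1,.1,5,5])],[.3,.4,.4,.25,0,0])
    return r.x,np.abs(r.fun[:2*len(D)]).max()
E
python3 - <<'E'
from fk import *
from tl import *
o=monitor.get_obs(); q=o['q']; print(q.round(3),o['tool_pos'],o['tool_rot'],tool()[:3,2])
D.append((tuple(q[[1,2,4]]),tuple(o['tool_pos'])))
P,e=fit(D); print(P.round(4),e)
def ik(rho,z,tilt): # tilt inward deg
    best=None
    s=np.pi+np.radians(tilt)
    for g in ([0,1.8],[-.3,2.2],[.5,1.2]):
        r=least_squares(lambda x:np.subtract(fk(P,(x[0],x[1],s-x[0]-x[1])),(rho,z)),g)
        if best is None or r.cost<best.cost: best=r
    x=best.x; return np.r_[x,s-x.sum()].round(2),best.cost
for a in ((.587,.138,-35),(.60,.138,-35),(.5,.12,-35),(.5,.09,-45),(.70,.16,60),(.70,.16,70)): print(a,ik(*a))
E
```

```text
[-0.069  0.468  1.527 -0.115  1.838 -1.728] [0.57973883 0.01116561 0.12204925] [ 0.11901853 -2.43911785  0.04905243] [-0.64089184 -0.06676263 -0.76472243]
[0.2421 0.4263 0.6094 0.2098 0.0007 0.0969] 0.31397594956852903
(0.587, 0.138, -35) (array([-0.09,  2.12,  0.5 ]), np.float64(1.4099694604260066e-28))
(0.6, 0.138, -35) (array([-0.06,  2.09,  0.5 ]), np.float64(8.666684749742561e-32))
(0.5, 0.12, -35) (array([-0.29,  2.33,  0.5 ]), np.float64(5.219527715341859e-20))
(0.5, 0.09, -45) (array([-0.25,  2.4 ,  0.2 ]), np.float64(3.1330521276455795e-25))
(0.7, 0.16, 60) (array([0.85, 0.99, 2.34]), np.float64(3.997324992288051e-27))
(0.7, 0.16, 70) (array([0.92, 0.94, 2.5 ]), np.float64(1.0091505537452224e-24))
```

Request:
{"name": "arm_command", "arguments": {
  "rows": "-13 0 -30 0 0 0;-22 -1 -50 0 0 0;-27 -1 -61 0 0 0;-27 -1 -63 0 0 0;-27 -1 -63 0 0 0;-27 -1 -63 0 0 0"
}}

```text
t: 14.65
tool_pos: [0.5537, 0.0101, 0.0599]
tool_rot: [0.119, -2.441, 0.049]
contact_force: [-0.3, 0.4, -0.5]
opening: 0.0725
```

Request:
{"name": "arm_command", "arguments": {
  "rows": "0 0 -1 0 0 0;0 0 -1 0 0 0;0 0 -1 0 0 0;0 0 -1 0 0 0;0 0 -1 0 0 0;0 0 -1 0 0 0",
  "jaw": 0,
  "squeeze": 100
}}

```text
t: 15.4
tool_pos: [0.5552, 0.0102, 0.0607]
tool_rot: [0.119, -2.444, 0.05]
contact_force: [2.6, 0.7, 6.0]
opening: 0.0573
```

```bash
cat > plan.py <<'E'
from tl import *
a=np.radians(5.2); L=T(np.array([[np.cos(a),-np.sin(a),0],[np.sin(a),np.cos(a),0],[0,0,1]]),[.4725,.0025,0])
c=tool(); TL=np.linalg.inv(c)@L; np.save('TL.npy',TL)
print(c[:3,3],c[:3,2])
for th,b,u in ((40,.12,.06),(76,.06,.05),(76,.02,.01),(76,.002,.001)):
    t=lean(th,0.005,b,u)@np.linalg.inv(TL); print(th,t[:3,3].round(4),t[:3,2].round(2),delta(c,t))
E
python3 plan.py
```

```text
[0.55515225 0.01016292 0.06070265] [-0.63725047 -0.06695231 -0.76774294]
40 [0.5143 0.0261 0.1984] [ 0.   -0.01 -1.  ] [-40.8  16.  137.7  -1.6 -40.1 -14.4]
76 [0.5376 0.0221 0.2034] [ 0.58 -0.11 -0.81] [-17.6  12.  142.7  -3.1 -76.1 -12.7]
76 [0.577  0.0153 0.1634] [ 0.58 -0.11 -0.81] [ 21.8   5.1 102.7  -3.1 -76.1 -12.7]
76 [0.5947 0.0122 0.1544] [ 0.58 -0.11 -0.81] [ 39.6   2.1  93.7  -3.1 -76.1 -12.7]
```

Request:
{"name": "arm_command", "arguments": {
  "rows": "0 0 25 0 0 0;-10 4 60 0 -10 -4;-22 8 95 -1 -20 -7;-32 12 120 -1 -30 -11;-41 16 138 -1.6 -40 -14;-36 15 140 -2 -50 -14;-30 14 142 -2.5 -60 -13;-24 13 143 -3 -70 -13;-18 12 143 -3.1 -76 -12.7;-18 12 143 -3.1 -76 -12.7;-18 12 143 -3.1 -76 -12.7;-18 12 143 -3.1 -76 -12.7"
}}

```text
t: 16.9
tool_pos: [0.5376, 0.0221, 0.2043]
tool_rot: [0.214, 2.506, -0.084]
contact_force: [-0.5, 0.4, -0.6]
opening: 0.0574
```

Run:
```python
from tl import *
o=monitor.get_obs(); print(o['q'].round(2),o['opening'],o['contact_force'])
c=get('side'); d=get('wrist')
cv2.imwrite('pics/b1.png',np.hstack([cv2.resize(c['f'][120:300,180:400],(440,360)),cv2.resize(d['f'],(360,270),interpolation=cv2.INTER_AREA) if 0 else cv2.copyMakeBorder(cv2.resize(d['f'],(360,270)),0,90,0,0,0)])[:,:,::-1])
TL=np.load('TL.npy'); cu=tool(); L=cu@TL; print('lid believed',L[:3,3].round(4),'z',L[:3,2].round(3))
for b,u in ((.02,.01),(.002,.001)):
    print(delta(cu,lean(76,.005,b,u)@np.linalg.inv(TL)))
```

```text
[-0.07 -0.34  2.2  -0.11  0.65 -1.4 ] 0.05744572230626955 [-0.45407829  0.36214322 -0.62315057]
lid believed [0.5755 0.0153 0.1088] z [-0.956  0.165  0.244]
[ 39.5  -6.8 -40.6   0.   -0.1   0. ]
[ 57.2  -9.8 -49.6   0.   -0.1   0. ]
```

View pics/b1.png

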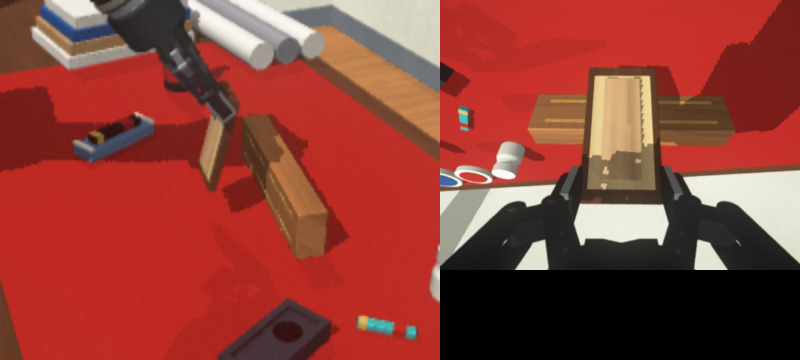

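The side view shows the lid held steeply in front of the rail and parallel to it. I lower it in.

Request:
{"name": "arm_command", "arguments": {
  "rows": "20 -4 -20 0 0 0;39 -7 -40 0 0 0;48 -8 -46 0 0 0;53 -9 -49 0 0 0;55 -9.5 -50 0 0 0;55 -9.5 -51 0 0 0;55 -9.5 -51 0 0 0;55 -9.5 -51 0 0 0"
}}

```text
t: 18.0
tool_pos: [0.5931, 0.0126, 0.1543]
tool_rot: [0.214, 2.503, -0.084]
contact_force: [0.8, -0.9, 1.9]
opening: 0.0575
```

Request:
{"name": "arm_command", "arguments": {
  "rows": "2 0 0 0 0 0;4 -1 0 0 0 0;4 -1 0 0 0 0;4 -1 0 0 0 0"
}}

```text
t: 18.5
tool_pos: [0.5969, 0.0116, 0.154]
tool_rot: [0.214, 2.504, -0.084]
contact_force: [0.1, 0.2, 0.2]
opening: 0.0574
```

Request:
{"name": "arm_command", "arguments": {
  "rows": "2 0 -1 0 0 0;3 -0.5 -2 0 0 0;3 -0.5 -2 0 0 0;3 -0.5 -2 0 0 0"
}}

```text
t: 19.0
tool_pos: [0.6003, 0.0111, 0.1525]
tool_rot: [0.214, 2.503, -0.083]
contact_force: [-3.0, 0.0, 4.8]
opening: 0.057
```

Request:
{"name": "arm_command", "arguments": {
  "rows": "0 0 0 0 0 0;0 0 0 0 0 0;0 0 0 0 0 0;0 0 0 0 0 0;-12 2 17 0 0 0;-35 7 48 0 0 0;-60 11 81 0 0 0;-60 11 81 0 0 0;-60 11 81 0 0 0",
  "jaw": 0.95
}}

```text
t: 20.12
tool_pos: [0.5401, 0.0221, 0.233]
tool_rot: [0.214, 2.503, -0.083]
contact_force: [0.4, -0.2, -0.0]
opening: 0.081
```

Run:
```python
from tl import *
import pickle
o=monitor.get_obs(); print(o['t'],o['q'].round(2),o['opening'])
c=get('side'); d=get('wrist'); pickle.dump((c,d),open('b2.pkl','wb'))
cv2.imwrite('pics/b2.png',np.hstack([cv2.resize(c['f'][160:260,270:370],(420,420),interpolation=cv2.INTER_CUBIC),cv2.copyMakeBorder(cv2.resize(d['f'],(380,285)),0,135,0,0,0)])[:,:,::-1])
```

```text
20.125 [-0.07 -0.37  2.18 -0.11  0.71 -1.41] 0.08098631100826906
```

View pics/b2.png

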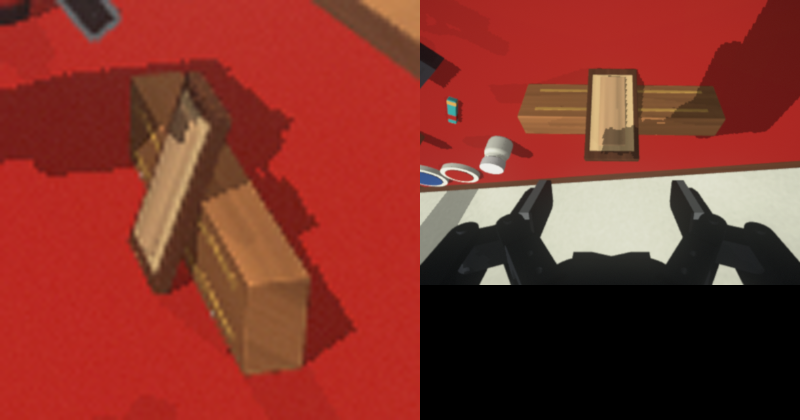

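The lid leans freely against the rail, sticking out above it. I now measure its tilt from the top and bottom edges.

Run:
```python
from tl import *
import pickle
c,d=pickle.load(open('b2.pkl','rb')); f=d['f'].astype(int)
print([(v,*f[v,283]) for v in list(range(94,116,2))+list(range(218,246,2))])
print([(u,*f[170,u]) for u in list(range(240,262,2))+list(range(306,330,2))])
n,t=rail()
from scipy.optimize import brentq
for vb in (101,103):
  for vt in (234,236,238):
    pb=pt(d,283,vb,.002); r=ray(d,283,vt); 
    g=lambda s: d['C']+r*s
    # min angle solution: in-plane distance 120 (ignore t component)
    h=lambda s: np.hypot((g(s)-pb)@n,(g(s)-pb)[2])-.120
    S=np.linspace(.05,.5,2000); H=[h(s) for s in S]; 
    for i in range(len(S)-1):
        if H[i]*H[i+1]<0:
            s=brentq(h,S[i],S[i+1]); q=g(s)-pb; print(vb,vt,pb.round(4),g(s).round(4),np.degrees(np.arctan2(q[2],q@n)).round(1))
```

```text
[(94, np.int64(177), np.int64(45), np.int64(38)), (96, np.int64(178), np.int64(45), np.int64(39)), (98, np.int64(176), np.int64(45), np.int64(37)), (100, np.int64(162), np.int64(44), np.int64(36)), (102, np.int64(99), np.int64(51), np.int64(35)), (104, np.int64(90), np.int64(56), np.int64(37)), (106, np.int64(89), np.int64(55), np.int64(37)), (108, np.int64(91), np.int64(59), np.int64(40)), (110, np.int64(165), np.int64(134), np.int64(94)), (112, np.int64(172), np.int64(144), np.int64(101)), (114, np.int64(194), np.int64(155), np.int64(110)), (218, np.int64(127), np.int64(107), np.int64(76)), (220, np.int64(127), np.int64(106), np.int64(76)), (222, np.int64(92), np.int64(73), np.int64(53)), (224, np.int64(80), np.int64(51), np.int64(36)), (226, np.int64(92), np.int64(59), np.int64(40)), (228, np.int64(93), np.int64(60), np.int64(41)), (230, np.int64(92), np.int64(60), np.int64(42)), (232, np.int64(92), np.int64(60), np.int64(42)), (234, np.int64(102), np.int64(66), np.int64(46)), (236, np.int64(102), np.int64(60), np.int64(42)), (238, np.int64(162), np.int64(52), np.int64(44)), (240,
[... 1332 characters left out ...]
002 ] [0.6411 0.0044 0.1176] 74.4
101 234 [0.6091 0.009  0.002 ] [ 0.6927 -0.0047  0.087 ] 45.1
101 236 [0.6091 0.009  0.002 ] [0.6475 0.0033 0.1155] 71.1
101 236 [0.6091 0.009  0.002 ] [ 0.6867 -0.0036  0.0926] 49.0
101 238 [0.6091 0.009  0.002 ] [0.6575 0.0015 0.1115] 65.9
101 238 [0.6091 0.009  0.002 ] [ 0.6771 -0.0019  0.1002] 55.0
103 234 [0.6111 0.0086 0.002 ] [0.6394 0.0047 0.1186] 76.2
103 234 [0.6111 0.0086 0.002 ] [ 0.6974 -0.0056  0.0842] 43.2
103 236 [0.6111 0.0086 0.002 ] [0.6449 0.0037 0.117 ] 73.5
103 236 [0.6111 0.0086 0.002 ] [ 0.6924 -0.0046  0.0893] 46.7
103 238 [0.6111 0.0086 0.002 ] [0.6522 0.0024 0.1146] 69.7
103 238 [0.6111 0.0086 0.002 ] [ 0.6855 -0.0034  0.0954] 51.1
```

```bash
cat >> fk.py <<'E'
D.append(((.468,1.527,1.838),(.5797,.0112,.122)))
P,_=fit(D)
def ik(rho,z,tilt):
    s=np.pi+np.radians(tilt); best=None
    for g in ([0,1.8],[-.3,2.2],[.5,1.2],[.9,.9]):
        r=least_squares(lambda x:np.subtract(fk(P,(x[0],x[1],s-x[0]-x[1])),(rho,z)),g)
        if best is None or r.cost<best.cost: best=r
    x=best.x; return np.r_[x,s-x.sum()].round(2),best.cost
E
cat > reg.py <<'E'
from tl import *
def grasp(tau,M,back=0.,Lg=.0544,yaw=-9.8):
    n,t=rail(yaw); tau=np.radians(tau); v=-np.sin(tau)*n-np.cos(tau)*np.array([0,0,1.])
    return T(np.c_[np.cross(t,v),t,v],M-(Lg+back)*v)
def Mlean(th,y,s,h=.005):
    L=lean(th,y); return (L@np.array([s-.06,0,h,1]))[:3]
E
python3 - <<'E'
from reg import *
from fk import ik
c=tool(); M=Mlean(75.5,.005,.103); print(M)
for tau in (65,):
  for b in (0,.06):
    g=grasp(tau,M,b); print(tau,b,g[:3,3].round(4),delta(c,g),ik(np.hypot(*g[:2,3]),g[2,3],tau), np.degrees(np.arccos(np.clip(c[:3,1]@g[:3,1],-1,1))))
print(ik(.74,.3,65),ik(.65,.3,30),ik(.74,.25,65))
E
```

```text
[0.6407024  0.00416357 0.10097111]
65 0 [ 0.6893 -0.0042  0.124 ] [ 149.3  -26.2 -107.7   17.7   99.4   -0.4] (array([0.9 , 1.  , 2.37]), np.float64(1.0254626786694318e-25)) 0.5994095920159368
65 0.06 [ 0.7429 -0.0135  0.1493] [202.9 -35.5 -82.4  17.7  99.4  -0.4] (array([1.01, 0.79, 2.48]), np.float64(3.013465979758185e-25)) 0.5994095920159368
(array([0.87, 0.75, 2.65]), np.float64(1.9513522196531474e-29)) (array([0.38, 1.29, 2.  ]), np.float64(7.318006392015525e-26)) (array([0.9 , 0.78, 2.59]), np.float64(5.1509259155777535e-24))
```

Request:
{"name": "arm_command", "arguments": {
  "rows": "20 -4 40 1.8 9.9 0;50 -9 70 3.5 19.9 0;75 -14 70 5.3 29.8 0;100 -18 70 7.1 39.8 0;130 -23 65 8.9 49.7 0;165 -29 55 10.6 59.6 -0.2;203 -35 40 12.4 69.6 -0.3;203 -35 25 14.2 79.5 -0.3;203 -35 10 15.9 89.5 -0.4;203 -35 -10 17.7 99.4 -0.4;203 -35 -10 17.7 99.4 -0.4;203 -35 -10 17.7 99.4 -0.4",
  "jaw": 0.9
}}

```text
t: 21.72
tool_pos: [0.7431, -0.013, 0.2215]
tool_rot: [-0.172, -2.004, -0.109]
contact_force: [0.1, -0.2, 1.7]
opening: 0.0769
```

Run:
```python
from reg import *
c=tool(); M=Mlean(75.5,.005,.103); o=monitor.get_obs(); print(o['q'].round(2),o['tool_pos'],c[:3,2])
for b in (.06,.03,0): print(delta(c,grasp(65,M,b)))
```

```text
[-0.13  0.91  0.81  0.07  2.55 -1.5 ] [ 0.74306667 -0.01304238  0.22147758] [-0.89217273  0.153638   -0.4247625 ]
[ -0.2  -0.4 -72.2   0.    0.1  -0. ]
[-27.    4.2 -84.8   0.    0.1  -0. ]
[-53.8   8.8 -97.5   0.    0.1  -0. ]
```

Request:
{"name": "arm_command", "arguments": {
  "rows": "0 0 -40 0 0 0;0 0 -72 0 0 0;-15 2 -79 0 0 0;-30 5 -86 0 0 0;-45 7.5 -93 0 0 0;-54 9 -97.5 0 0 0;-54 9 -97.5 0 0 0;-54 9 -97.5 0 0 0"
}}

```text
t: 22.72
tool_pos: [0.6896, -0.0042, 0.1247]
tool_rot: [-0.172, -2.005, -0.108]
contact_force: [0.3, 0.2, -0.0]
opening: 0.0771
```

Run:
```python
from tl import *
o=monitor.get_obs(); print(o['q'].round(2),o['tool_pos'],o['contact_force'])
c=get('side'); d=get('wrist')
cv2.imwrite('pics/b3.png',np.hstack([cv2.resize(c['f'][150:270,260:380],(420,420),interpolation=cv2.INTER_CUBIC),cv2.copyMakeBorder(cv2.resize(d['f'],(380,285)),0,135,0,0,0)])[:,:,::-1])
```

```text
[-0.13  0.88  1.03  0.06  2.36 -1.51] [ 0.68956046 -0.00415597  0.12470052] [ 0.25035686  0.24246359 -0.00437455]
```

View pics/b3.png

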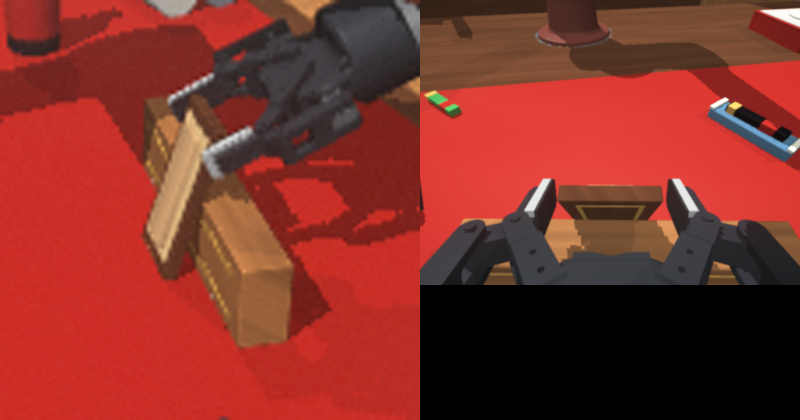

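The fingers straddle the lid's upper end, so I close and lift it clear.

Request:
{"name": "arm_command", "arguments": {
  "rows": "0 0 0 0 0 0;0 0 0 0 0 0;0 0 0 0 0 0;0 0 0 0 0 0;0 0 0 0 0 0;0 0 0 0 0 0",
  "jaw": 0,
  "squeeze": 90
}}

```text
t: 23.58
tool_pos: [0.6898, -0.0042, 0.1249]
tool_rot: [-0.172, -2.006, -0.109]
contact_force: [1.4, -0.5, 2.4]
opening: 0.06
```

Run:
```python
from reg import *
from fk import ik
c=tool(); L=lean(75.5,.005); TL=np.linalg.inv(c)@L; np.save('TL2.npy',TL)
# target: lid outer face up; x_l (held end) toward robot (-n), slope s: held end raised
def flat(slope,far,zlow):
    n,t=rail(); s=np.radians(slope); z=np.array([0,0,1.])
    x=-np.cos(s)*n+np.sin(s)*z; zz=np.cross(x,t)
    # low end (x_l=-60) plug side reference
    O=far+zlow*z-(-.06)*x
    return T(np.c_[x,t,zz],O)
far=np.array([.585,.012,0])
for sl,zl,f in ((60,.15,far),(15,.09,far),(15,.028,far),(8,.018,far),(2,.017,far)):
    G=flat(sl,f,zl)@np.linalg.inv(TL); v=G[:3,2]; print(sl,zl,G[:3,3].round(4),v.round(2),delta(c,G),ik(np.sqrt(G[0,3]**2+G[1,3]**2),G[2,3],-np.degrees(np.arcsin(v[0]))))
```

```text
60 0.15 [0.5485 0.0184 0.2886] [-0.34  0.06 -0.94] [-141.3   22.6  163.8   -7.6  -43.9   -0. ] (array([0.07, 1.64, 1.78]), np.float64(2.3611901118187512e-29))
15 0.09 [0.4626 0.0333 0.1618] [ 0.41 -0.07 -0.91] [-227.2   37.5   37.   -15.2  -88.2   -0. ] (array([-0.42,  2.3 ,  0.84]), np.float64(1.9442880730530336e-23))
15 0.028 [0.4626 0.0333 0.0998] [ 0.41 -0.07 -0.91] [-227.2   37.5  -25.   -15.2  -88.2   -0. ] (array([-0.3 ,  2.33,  0.68]), np.float64(1.2253708853681335e-20))
8 0.018 [0.4549 0.0346 0.0741] [ 0.52 -0.09 -0.85] [-234.9   38.8  -50.7  -16.4  -95.1   -0. ] (array([-0.3 ,  2.41,  0.49]), np.float64(5.815414800555257e-28))
2 0.017 [0.4498 0.0355 0.059 ] [ 0.6  -0.1  -0.79] [-240.    39.7  -65.8  -17.4 -101.    -0. ] (array([-0.3 ,  2.47,  0.33]), np.float64(1.941802431697843e-24))
```

Request:
{"name": "arm_command", "arguments": {
  "rows": "-10 2 35 0 0 0;-30 5 80 0 0 0;-60 10 125 -1.8 -11 0;-90 15 155 -3.6 -22 0;-120 19 164 -5.5 -33 0;-141 23 164 -7.6 -44 0;-165 27 140 -9.5 -55 0;-190 32 110 -11.4 -66 0;-210 35 75 -13.2 -77 0;-227 37.5 37 -15.2 -88 0;-227 37.5 37 -15.2 -88 0;-227 37.5 37 -15.2 -88 0"
}}

```text
t: 25.08
tool_pos: [0.4609, 0.0336, 0.1598]
tool_rot: [0.232, 2.708, -0.051]
contact_force: [-0.2, 0.5, 0.1]
opening: 0.0602
```

Run:
```python
from tl import *
import pickle
o=monitor.get_obs(); print(o['t'],o['q'].round(2),o['tool_pos'],o['contact_force'],o['opening'])
L=tool()@np.load('TL2.npy'); print(L.round(3))
c=get('side'); d=get('wrist'); pickle.dump((c,d),open('b4.pkl','wb'))
# check predicted lid corners vs images: print pixel coords
for n,i in (('side',c),('wrist',d)):
    for x in (-.06,.06):
        for y in (-.031,.031): print(n,x,y,proj(i,(L@[x,y,0,1])[:3]).round(0))
cv2.imwrite('pics/b4.png',np.hstack([cv2.resize(c['f'][130:270,180:320],(420,420),interpolation=cv2.INTER_CUBIC),cv2.copyMakeBorder(cv2.resize(d['f'],(380,285)),0,135,0,0,0)])[:,:,::-1])
```

```text
25.075 [-0.07 -0.43  2.31 -0.06  0.84 -1.44] [0.46088325 0.03356397 0.15984319] [-0.21370615  0.49913194  0.13451099] 0.06018965400057616
[[-0.95   0.17  -0.261  0.526]
 [ 0.164  0.985  0.045  0.022]
 [ 0.265 -0.    -0.964  0.103]
 [ 0.     0.     0.     1.   ]]
side -0.06 -0.031 [297. 202.]
side -0.06 0.031 [291. 190.]
side 0.06 -0.031 [248. 195.]
side 0.06 0.031 [244. 183.]
wrist -0.06 -0.031 [238. 337.]
wrist -0.06 0.031 [325. 337.]
wrist 0.06 -0.031 [202. 283.]
wrist 0.06 0.031 [359. 283.]
```

View pics/b4.png

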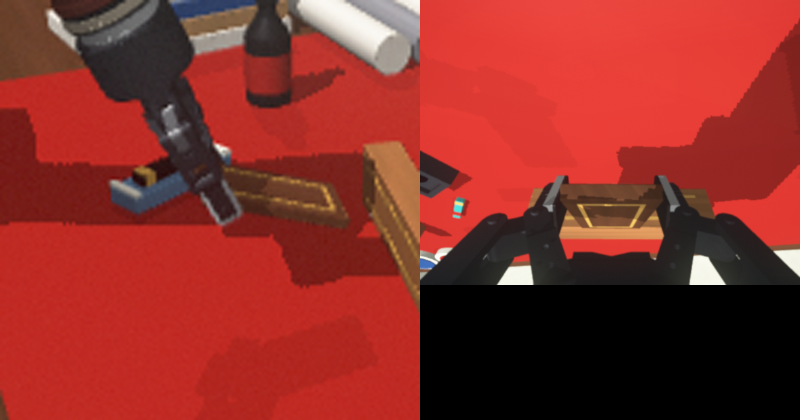

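Request:
{"name": "arm_command", "arguments": {
  "rows": "-3 0 -40 0 0 0;-6 1 -70 -1 -5 0;-9 1 -85 -2 -11 0;-10 2 -92 -2 -11 0;-10 2 -95 -2 -11 0;-10 2 -95 -2 -11 0;-10 2 -95 -2 -11 0"
}}

```text
t: 26.05
tool_pos: [0.455, 0.0351, 0.0696]
tool_rot: [0.215, 2.507, -0.072]
contact_force: [-0.4, 1.0, -1.0]
opening: 0.0602
```

Request:
{"name": "arm_command", "arguments": {
  "rows": "-2 0 -3 0 0 0;-2 0 -5 0 0 0;-2 0 -6 0 0 0;-2 0 -6 0 0 0"
}}

```text
t: 26.55
tool_pos: [0.4528, 0.035, 0.0634]
tool_rot: [0.215, 2.508, -0.072]
contact_force: [0.0, 0.6, -0.2]
opening: 0.0601
```

Run:
```python
from tl import *
o=monitor.get_obs(); print(o['q'].round(2),o['tool_pos'],o['contact_force']); L=tool()@np.load('TL2.npy'); print(L.round(3), 180-np.degrees(np.arccos(L[2,2])))
```

```text
[-0.05 -0.31  2.46 -0.19  0.38 -1.3 ] [0.45281477 0.03504489 0.06336013] [ 0.01785998  0.64359232 -0.17310929]
[[-0.983  0.171 -0.066  0.528]
 [ 0.17   0.985  0.01   0.022]
 [ 0.067 -0.001 -0.998  0.021]
 [ 0.     0.     0.     1.   ]] 3.856737127524241
```

Request:
{"name": "arm_command", "arguments": {
  "rows": "0 0 0 0 0 0;0 0 0 0 0 0;0 0 0 0 0 0;0 0 0 0 0 0;-12 2 16 0 0 0;-36 6 48 0 0 0;-40 4 90 1.6 9 0;-10 0 130 3.2 18 0;40 -8 170 4.8 27 0;90 -14 185 6.3 36 0;99 -14 185 6.3 36 0;99 -14 185 6.3 36 0",
  "jaw": 0.9
}}

```text
t: 28.05
tool_pos: [0.5515, 0.0211, 0.247]
tool_rot: [-0.267, -3.117, -0.001]
contact_force: [-1.0, 0.3, -0.6]
opening: 0.0768
```

Request:
{"name": "arm_command", "arguments": {
  "rows": "0 0 0 0 0 0;0 0 0 0 0 0"
}}

```text
t: 28.3
tool_pos: [0.5499, 0.0215, 0.2473]
tool_rot: [-0.267, -3.118, -0.001]
contact_force: [0.3, 0.3, 0.4]
opening: 0.0767
```

Run:
```python
from lid import *
import pickle
o=monitor.get_obs(); print(o['t'],o['tool_pos'],o['tool_rot'],o['q'].round(2))
c=get('wrist'); save(c,'w6.png'); pickle.dump(c,open('w6.pkl','wb'))
lid(c,.015,(190,60,370,255)); lid(c,.005,(190,60,370,255))
```

```text
28.3 [0.54991548 0.02147258 0.24732472] [-2.66832349e-01 -3.11760205e+00 -9.22056310e-04] [-0.1  -0.08  1.84  0.    1.39 -1.5 ]
ctr mm [525.3  22.4] size [ 61.4 119.2] long axis deg -10.2 box (245, 98, 68, 126)
ctr mm [527.1  22. ] size [ 63.4 123.2] long axis deg -10.2 box (245, 98, 68, 126)
```

Request:
{"name": "arm_command", "arguments": {
  "rows": "0 -60 0 0 0 0;0 -120 0 0 0 0;0 -180 0 0 0 0;0 -240 0 0 0 0;0 -265 0 0 0 0;0 -265 0 0 0 0;0 -265 0 0 0 0;0 -265 0 0 0 0",
  "jaw": 0.85
}}

```text
t: 29.35
tool_pos: [0.5503, -0.242, 0.2475]
tool_rot: [-0.264, -3.118, -0.001]
contact_force: [-0.0, 0.8, 0.1]
opening: 0.0728
```

Run:
```python
from lid import *
import pickle
o=monitor.get_obs(); print(o['t'],o['tool_pos'],o['q'].round(2))
c=get('wrist'); save(c,'w7.png'); pickle.dump(c,open('w7.pkl','wb'))
for z in (.012,.024): lid(c,z,(180,60,400,262))
```

```text
29.35 [ 0.5502989  -0.24197219  0.24752738] [-0.54  0.04  1.72 -0.    1.39 -1.94]
ctr mm [ 523.9 -245.6] size [117.6  57.4] long axis deg 26.6 box (212, 93, 119, 131)
ctr mm [ 521.8 -245. ] size [113.   55.1] long axis deg 26.6 box (212, 93, 119, 131)
```

View pics/w7.png

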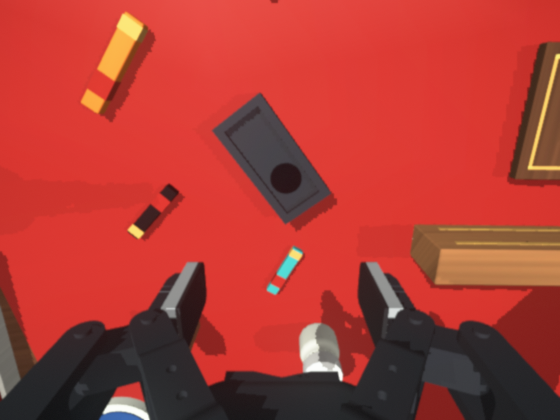

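Stone: centre about (522,-245) mm, yaw 26.6°, corners near (260,94), (332,193), (288,223) and (213,130); its well is clear. I go back for the lid.

Request:
{"name": "arm_command", "arguments": {
  "rows": "0 60 0 0 0 0;-5 120 0 0 0 0;-12 180 0 0 0 0;-24 240 -10 0 0 0;-24 264 -60 0 0 0;-24 264 -110 0 0 0;-24 264 -150 0 0 0;-24 264 -170 0 0 0;-24 264 -177 0 0 0;-24 264 -178 0 0 0;-24 264 -178 0 0 0;-24 264 -178 0 0 0"
}}

```text
t: 30.9
tool_pos: [0.5272, 0.0218, 0.0708]
tool_rot: [-0.264, -3.12, -0.001]
contact_force: [0.1, -0.1, 0.6]
opening: 0.0722
```

Request:
{"name": "arm_command", "arguments": {
  "rows": "0 0 0 0 0 0;0 0 0 0 0 0;0 0 0 0 0 0;0 0 0 0 0 0;0 0 0 0 0 0;0 0 0 0 0 0",
  "jaw": 0,
  "squeeze": 60
}}

```text
t: 31.65
tool_pos: [0.5278, 0.0217, 0.0716]
tool_rot: [-0.264, -3.122, -0.001]
contact_force: [-1.0, 0.2, 5.5]
opening: 0.0603
```

Run:
```python
from tl import *
def yawT(d,p): return T(Ro.from_euler('z',d,degrees=True).as_matrix()@np.diag([1,-1,-1.]),p)
c=tool(); L=yawT(-10.2,[.526,.0224,.015]); TL=np.linalg.inv(c)@L; np.save('TL3.npy',TL)
print(c[:3,3],L.round(2)[:3,:3].tolist())
for z in (.10,.040,.034):
    G=yawT(26.6,[.522,-.245,z])@np.linalg.inv(TL); print(G[:3,3].round(4),delta(c,G))
```

```text
[0.52782859 0.02172584 0.07161812] [[0.98, -0.18, 0.0], [-0.18, -0.98, 0.0], [0.0, 0.0, -1.0]]
[ 0.5239 -0.2444  0.1566] [  -4.  -266.2   85.     0.    -0.    36.8]
[ 0.5239 -0.2444  0.0966] [  -4.  -266.2   25.     0.    -0.    36.8]
[ 0.5239 -0.2444  0.0906] [  -4.  -266.2   19.     0.    -0.    36.8]
```

Request:
{"name": "arm_command", "arguments": {
  "rows": "0 0 40 0 0 0;0 0 85 0 0 0;-4 -60 85 0 0 9;-4 -120 85 0 0 18;-4 -180 85 0 0 27;-4 -240 85 0 0 36;-4 -266 85 0 0 36.8;-4 -266 85 0 0 36.8;-4 -266 85 0 0 36.8;-4 -266 40 0 0 36.8;-4 -266 30 0 0 36.8;-4 -266 30 0 0 36.8"
}}

```text
t: 33.15
tool_pos: [0.5233, -0.243, 0.1007]
tool_rot: [0.736, -3.044, 0.0]
contact_force: [0.8, -0.4, -1.5]
opening: 0.0605
```

Run:
```python
from tl import *
o=monitor.get_obs(); print(o['q'].round(2),o['contact_force'],o['opening'])
L=tool()@np.load('TL3.npy'); print(L.round(3), np.degrees(np.arctan2(L[1,0],L[0,0])))
c=get('side');save(c,'s5.png')
```

```text
[-0.56  0.16  1.86 -0.01  1.13 -2.6 ] [ 0.82060414 -0.35501435 -1.49785027] 0.060461507483045615
[[ 0.894  0.449 -0.002  0.521]
 [ 0.449 -0.894  0.001 -0.243]
 [-0.001 -0.002 -1.     0.044]
 [ 0.     0.     0.     1.   ]] 26.66681629114213
```

Request:
{"name": "arm_command", "arguments": {
  "rows": "0.5 -1.5 -4 0 0 0;0.5 -1.5 -7 0 0 0;0.5 -1.5 -9 0 0 0;0.5 -1.5 -10 0 0 0;0.5 -1.5 -10 0 0 0;0.5 -1.5 -10 0 0 0"
}}

```text
t: 33.95
tool_pos: [0.5247, -0.2453, 0.0922]
tool_rot: [0.736, -3.046, 0.003]
contact_force: [0.8, -0.4, -0.2]
opening: 0.0605
```

Request:
{"name": "arm_command", "arguments": {
  "rows": "0 0 -1 0 0 0;0 0 -2 0 0 0;0 0 -2 0 0 0;0 0 -2 0 0 0"
}}

```text
t: 34.45
tool_pos: [0.5248, -0.2453, 0.0906]
tool_rot: [0.736, -3.046, 0.003]
contact_force: [-1.9, 1.5, 4.6]
opening: 0.0603
```

Request:
{"name": "arm_command", "arguments": {
  "rows": "0 0 0 0 0 0;0 0 0 0 0 0;0 0 0 0 0 0;0 0 0 0 0 0;0 0 30 0 0 0;0 0 80 0 0 0;10 0 140 0 0 0;26 0 155 0 0 0;26 0 155 0 0 0;26 0 155 0 0 0;26 0 155 0 0 0",
  "jaw": 0.85
}}

```text
t: 35.83
tool_pos: [0.5496, -0.2449, 0.2433]
tool_rot: [0.735, -3.043, -0.001]
contact_force: [-0.3, -0.4, -0.2]
opening: 0.0723
```

Run:
```python
from lid import *
o=monitor.get_obs(); print(o['t'],o['tool_pos'],o['opening'])
c=get('wrist'); save(c,'w8.png'); lid(c,.034,(160,60,420,262)); lid(c,.024,(160,60,420,262))
s=get('side'); save(s,'s8.png')
cv2.imwrite('pics/b8.png',np.hstack([cv2.resize(c['f'],(400,300)),cv2.resize(s['f'][150:330,200:440],(400,300))])[:,:,::-1])
```

```text
35.825 [ 0.54958529 -0.24488365  0.24326187] 0.07226432322344468
ctr mm [ 522.8 -246.3] size [119.2  61.1] long axis deg 26.6 box (258, 97, 74, 135)
ctr mm [ 524.4 -245. ] size [123.5  63.2] long axis deg 26.6 box (258, 97, 74, 135)
```

```bash
python3 -c "
from h import *
print(workorder.finish_job())"
```

```text
the job is handed in; nothing more can be done
None
```

I handed the job in at about 36 s of the 72 s allowed. The lid is on the inkstone and the ink stick is on the rest. No verdict was reported, so this rests on my own measurements.

- **Stick:** it lies on the blue rest, aligned with it and within 3 mm of its centre, measured from the wrist camera after I let go. I did not measure it again at the end.
- **Lean:** the lid leaned by itself against the rail at about 75°. The position of its bottom edge gave that figure; an estimate from its top edge was too imprecise to add much.
- **Flip:** I turned the lid over in the air, set it down outer face up on the desk, gripped it again and carried it to the stone.
- **Lid on the stone:** it touched down at the height expected for a seated lid, below where the plug would have caught on the rims. After release it measured about 1.5 mm off the stone's centre, at the same 26.6° yaw, with its outline the right size for a 34 mm top height.

**What went wrong or was not checked:**
- My first grasp of the lid closed above the plate and turned the lid about 11°. I measured again and regrasped.
- A second grasp would have needed a tool tilt the arm could not reach, so I let go and gripped at a different tilt.
- I could not look at the final picture because the 12-view limit was reached. The final check is from code only.
- I never measured the bottle, jar or seal for movement. The planned paths stayed clear of them.

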